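Empty the scale scoop and zero the dial scale

ROBOT

A 6-joint arm with a two-finger parallel gripper is mounted at the origin on a cart in front of the work surface, level with it; the furniture and walls round the work are solid. World frame = base frame: x ahead of the robot, y to its left, z up, the work surface at z = 0. Lengths are in m, angles in rad, forces in N, time in s.
With the tool pointing down it reaches from about 0.275 to 0.85 m from the base axis. Payload 5.2 kg.
Tool frame: the origin (TCP) lies at the very end of the fingers, on their centre line; the grasp point (between the pads) lies 19 mm behind it; z points along the fingers, y is the line along which they close (so a half turn about z gives the same grasp; the last joint's range is limited). The gripper opens to 85 mm and grips with 20 to 120 N. Pads are 22 mm wide; open, the fingers measure 114 mm over their backs; the gripper's body (76 mm by 85 mm) begins 54 mm behind the grasp point. The pads swing forward as they close: fully open they stand 13 mm farther back than shut.
Start: joints at [-1.535, 0.259, 1.535, -0, 1.348, -0.203], TCP at [0.13, -0.534, 0.231] pointing down, gripper open.
Joint ranges: [-3.14, 3.14], [-0.91, 2.08], [0.19, 2.58], [-1.22, 4.36], [0.22, 2.71], [-3.12, 3.12]. Speed limits (rad/s): [2.57, 2.57, 3.14, 3.14, 3.14, 3.14].

INTERFACE

Orientations are given as a rotation vector (axis times angle).
In Python, from workcell import * gives the robot as it stands. The module is installed in compiled form; this text tells all that it offers. Calls block until the motion is done:
- movep(position, orientation): joint-space move of the TCP to a pose.
- servo_line(position, rotation=None, feed=0.15, stop_force=None): straight line of the TCP; rotation=None keeps the orientation; feed is the mean speed in m/s. With stop_force (N) it stops when the force on the tool has changed by that much, and returns True; else False.
- set_joints(angles): joint-space move.
- ungrasp() and close(force=None): open the fingers fully, or close them until they stop; force is the grip in N (None keeps the last).
- sleep(seconds).
- solve_ik(position, orientation): joint angles nearest the present ones, or None.
- get_obs(): the state.
- snapshot(name): name is "side" or "top"; returns a dict with "color" (480x640x3 uint8, blue, green, red), "vertical_fov" (degrees; the focal length in pixels is half the picture's height over the tangent of half this angle, whatever the lens; pixels are square), "cx", "cy" (the principal point, pixels), "R" (3x3) and "t" (3): a world point X has camera coordinates R X + t. Camera axes: x right, y down, z forward; pixel columns grow to the right and rows downward; lengths in m; the calibration is good to about 2 mm. A picture is of the moment at which its call begins. There is no depth.
A pose or a line that the arm cannot do raises PlanningError and nothing moves.
- sign_off(): hands the job in; it is judged then, once.
Trained networks look in a picture, given as the dict that the camera call returned (one of the last four; its "shot" number tells which), for a name from the list of things; names that differ only in an ending like _2 or _b are one class to them, and where a whole thing is asked for, a point or a joint stands for the part that bears it (a point fixed in the world has none). Each returns a list of dicts, best first, with "p" (0 to 1); they miss things now and then, are a little off and sometimes report something else, mostly with a low value. They report only what shows in the picture. A call takes as long as a camera call.
- cut_out(picture, label): "region" (480x640 bool, what is visible of it) and "xy" ([column, row] in pixels, amid what is visible of it).
The state is a dict: "t": time; "joint_pos": joint angles; "joint_velocities": joint speeds; "joint_torque": joint torques, N m; "ee_pos": TCP position; "tool_rot": TCP orientation; "contact_force": force on the tool from outside, world axes, zero at the start; "wrist_torque": the same for the moment, N m; "gripper_width": opening from 0.0 (shut) to 1.0 (fully open); "gripper_force": force on a finger pad.
Only numpy, scipy, OpenCV 4.12 (cv2) and the standard library are available. Lean on these libraries where they do the work, as an engineer would, in place of code of your own. Each camera call takes 0.05 s, during which the arm holds its last target. There are 200 camera calls.

TASK

Tip the three bolts out of the scale's steel scoop into the open parts bin, stand the empty scoop back upright on the middle of the scale's platter, and then, with the scoop on it, turn the scale's zero knob until the pointer stands on the zero mark of the dial disc. Leave the other things on the counter where they are.

Things in the scene. Friction and masses are not known exactly. Their poses are not given: they have to be found in the camera images.
- scale: Grey counter dial scale fixed to the counter, 235 mm deep (x), 230 mm wide (y), 106 mm high. Origin under its middle on the counter; its -x side faces the robot. The front is a sloping face, 35 degrees from level (its normal leans 35 degrees from straight up towards the scale's -x), with the dial on its +y half and the zero knob on its -y half; the platter is on top behind the slope.
- platter_top (a point): Centre of the upper (rubber mat) surface of the platter, a rectangle 118 mm (x) by 176 mm (y), axes as the scale; about 130 mm above the counter, sinks up to 12 mm under load (about 6 mm per kg).
- dial_center (a point): Middle of the round dial (diameter 120 mm with its steel bezel, standing 10 mm proud of the slope, under glass), on the common axis of disc and pointer. Axes of the sloping face: x up the slope, y to the left, z out of the face along its normal.
- zero_mark (a point): The zero mark: the single thick black bar on the white dial disc, 41 mm from the dial centre. Load on the platter turns the disc with it anticlockwise (seen from in front) from 12 o'clock (up the slope), about 100 degrees per kg. Thin graduations run clockwise from it, every 10 degrees. Its x axis points from the dial centre to the mark.
- pointer_tip (a point): Tip of the black pointer (the narrow end), 41 mm from the dial centre, in the plane of zero_mark; at zero the tip stands on the zero mark. Only the zero knob moves the pointer. Its x axis points from the dial centre to the tip.
- zero_knob (a joint): Turn of the zero knob in rad, 0 to 4.2 between its stops, positive clockwise seen from in front of the slope (looking against the normal). Turning the knob clockwise by an angle turns the pointer clockwise by half that angle; it stays where it is left.
- knob_grip (a point): Point on the axis of the zero knob to grip at, 28 mm out from the sloping face. Round black fluted knob, diameter 41 mm, from 9 to 41 mm out of the face. Its z axis is the knob's axis, pointing out of the face (35 degrees from vertical); x and y turn with the knob. The nearest edge of the dial bezel is 53 mm from the axis.
- scoop: Loose sheet steel scoop with 4 mm walls, 0.25 kg, open at the top. Origin in the middle of its underside; z up. Flat floor from x = -50 to +74 mm, 92 mm wide in y, side walls 42 mm high; at -x a low spout rises 12 degrees from x = -50 to the open lip at x = -95 mm; back wall at x = +74 mm, 50 mm high, with the grip on it.
- scoop_grip (a point): Grip point of the scoop's black flat handle, 43 mm up the handle, at [93, 0, 77] mm in the scoop's frame (axes as the scoop). The handle rises from the back wall and leans 30 degrees outwards, from the scoop's +z towards its +x; it is 12 mm thick (pinch it across this thickness), 40 mm wide along the scoop's y, and ends 27 mm beyond this point.
- scoop_lip (a point): Middle of the scoop's pouring lip, at [-94, 0, 13] mm in the scoop's frame, axes as the scoop.
- bolt_long: M16 steel hex bolt, 70 mm long, head 28 mm across, 0.11 kg, lying in the scoop. Origin at the centre of the head's end face, z along the shank.
- bolt_short: M16 steel hex bolt, 60 mm long, head 28 mm across, 0.11 kg, lying in the scoop. Origin at the centre of the head's end face, z along the shank.
- bolt_third: Another M16 steel hex bolt, 60 mm long, like bolt_short, lying in the scoop.
- bin: Open sheet metal parts bin fixed to the counter, 180 mm (x) by 190 mm (y), 70 mm high with a rounded rim up to 74 mm, walls 6 mm, to the left of the scale. Origin in the middle of its underside.
- oil_filter: Bystander: oil filter can, diameter 69 mm, 94 mm high. Origin under its middle.
- tape_roll: Bystander: roll of parcel tape, diameter 92 mm, 48 mm high. Origin under its middle.
- carton: Bystander: small parts carton, 85x60x42 mm. Origin under its middle.
- spanner: Bystander: combination spanner lying flat, 198 mm long. Origin under its middle.
- air_fitting: Bystander: brass air coupling standing on its hex, 26 mm wide, 50 mm high. Origin under its middle.
- platter: The scale's platter itself (rectangle 118x176 mm, 6 mm steel with a rubber mat); origin 25 mm below the middle of its top; axes as the scale.

How it is judged:
By the outcome, as a careful person would: the job done as asked, in the order asked, and still so for the second after the job is handed in, with the robot touching nothing.
It also fails if it takes over 72 s, if anything falls off the work surface, if the arm or the gripper's body presses on something with over 40 N, if the wrist force passes 120 N, or if a joint passes its speed limit or range.

## Working session

There is one attempt and no reset: what is moved stays moved. The work goes in short steps, each a Python script; the robot and the scene stay as the last script left them, time stands still between calls to the robot, and variables do not carry over. Pictures are saved under pics/ and viewed, at most 14 in all, crops included, and the job is handed in when it is done.

```bash
mkdir -p pics
python3 - <<'E'
from workcell import *
import cv2,numpy as np,pickle
ims=[]
for n in ("side","top"):
    s=snapshot(n); cv2.imwrite(f"pics/{n}0.png",s["color"])
    print(n,s["vertical_fov"],s["cx"],s["cy"],s["R"],s["t"],{k:v for k,v in s.items() if k not in("color","R","t")})
    for l in ["scale","platter_top","dial_center","zero_mark","pointer_tip","knob_grip","scoop","scoop_grip","scoop_lip","bin","platter","bolt_long","oil_filter","tape_roll","carton","spanner","air_fitting"]:
        try: r=cut_out(s,l)
        except Exception as e: print(l,e);continue
        for d in r[:2]: print(n,l,round(d["p"],2),np.round(d["xy"],1),d["region"].sum())
    pickle.dump(s,open(f"{n}0.pkl","wb"))
print(get_obs())
E
```

```text
side 52.605437202652084 322.75991763606845 238.64425199036185 [[ 0.98522549 -0.16968531 -0.02318679]
 [-0.12248154 -0.60348672 -0.78790992]
 [ 0.11970382  0.7791089  -0.61535382]] [-0.53160597  0.20308208  1.65830819] {'vertical_fov': 52.605437202652084, 'cx': 322.75991763606845, 'cy': 238.64425199036185, 'shot': 1}
side platter_top 0.71 [333.1 274.2] 350
side dial_center 0.6 [299.  279.2] 688
side dial_center 0.45 [302.2 275.6] 457
side zero_mark 0.73 [347.  263.1] 1059
side zero_mark 0.68 [301.9 277.2] 454
side pointer_tip 0.43 [341.9 262.6] 1072
side knob_grip 0.52 [303.1 300.4] 189
side knob_grip 0.46 [324.3 274.5] 280
side scoop 0.93 [343.5 264.5] 1086
side scoop_grip 0.6 [342.3 262.4] 1078
side scoop_lip 0.97 [342.7 259.8] 1051
side scoop_lip 0.55 [319.7 295.8] 3903
side bin 0.89 [302.2 223.9] 2202
side platter 0.58 [327.8 275.7] 283
side platter 0.34 [304.1 299. ] 156
side bolt_long 0.63 [319.8 297.4] 3819
side oil_filter 0.78 [268.9 199.9] 396
side tape_roll 0.18 [341.4 211.3] 362
side carton 0.79 [339.2 210.1] 355
side spanner 0.66 [362.6 370.8] 444
side air_fitting 0.66 [36
[... 1212 characters left out ...]
: 1.8, 'joint_pos': array([-1.53477115e+00,  2.58580352e-01,  1.53498618e+00,  2.33867899e-06,
        1.34801400e+00, -2.02817596e-01]), 'joint_velocities': array([-0.00060374, -0.00030005, -0.00065554, -0.00096199, -0.00033613,
       -0.0011993 ]), 'joint_torque': array([-2.08609936e-04, -4.45914352e+01, -2.90889180e+01, -3.37917954e-04,
        7.70728711e-04,  7.98096949e-06]), 'ee_pos': array([ 0.13013258, -0.53439007,  0.23132588]), 'tool_rot': array([3.11920531e+00, 3.74279966e-01, 1.98384447e-06]), 'contact_force': array([ 0.34531352, -0.2821418 , -0.18416318]), 'wrist_torque': array([-0.00836056,  0.05467725,  0.04889382]), 'gripper_force': 0.0, 'gripper_width': 0.9998477378755158}
```

Run:
```python
import cv2
a=cv2.imread("pics/top0.png")[180:340,150:530]; cv2.imwrite("pics/topc.png",cv2.resize(a[:,170:370][0:140],None,fx=4,fy=4,interpolation=cv2.INTER_CUBIC))
a=cv2.imread("pics/side0.png")[160:340,240:440]; cv2.imwrite("pics/sidec.png",cv2.resize(a,None,fx=3.3,fy=3.3,interpolation=cv2.INTER_CUBIC))
```

```text
(no output)
```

View pics/topc.png

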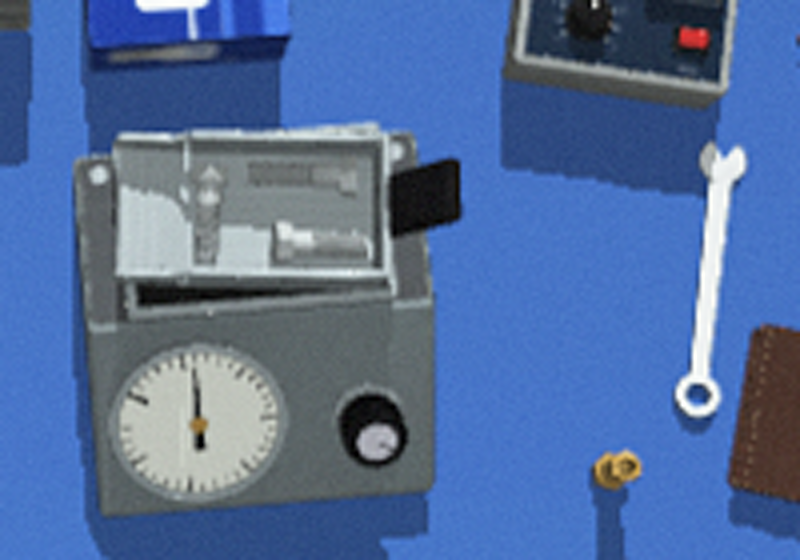

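View pics/sidec.png

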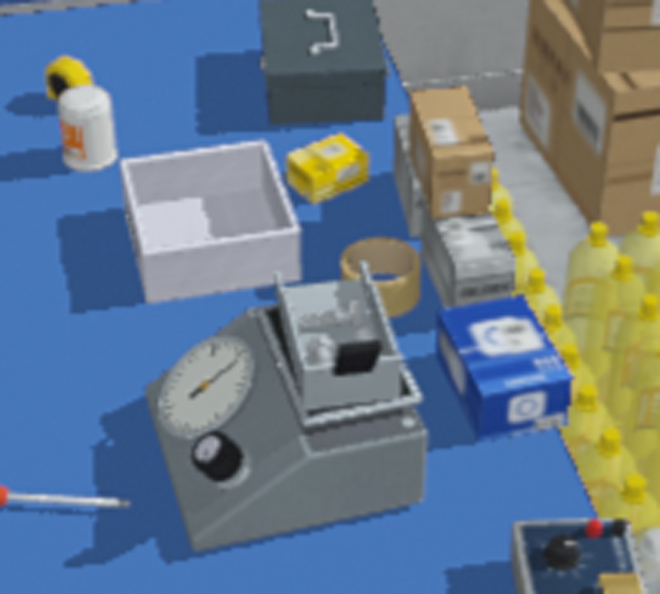

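View pics/top0.png

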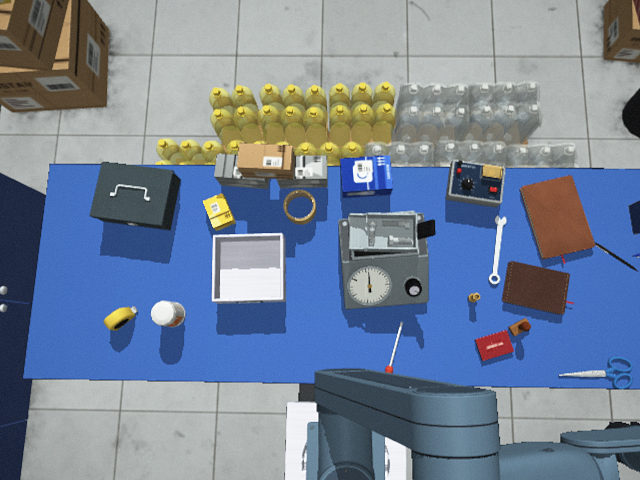

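```bash
cat > h.py <<'E'
import numpy as np,cv2,pickle
from scipy.spatial.transform import Rotation as Ro
from scipy.optimize import minimize,least_squares
def proj(s,X):
    f=240/np.tan(np.radians(s["vertical_fov"])/2)
    c=np.atleast_2d(X)@s["R"].T+s["t"]; return c[:,:2]/c[:,2:]*f+[s["cx"],s["cy"]]
def tri(ss,uvs):
    return least_squares(lambda X:np.ravel([proj(s,X)[0]-u for s,u in zip(ss,uvs)]),[.5,-.1,.1])
def box(x0,x1,y0,y1,z0,z1): return np.array([[x,y,z] for x in(x0,x1) for y in(y0,y1) for z in(z0,z1)])
def place(P,x,y,z,a): return P@Ro.from_euler('z',a).as_matrix().T+[x,y,z]
def hulls(s,parts,k=4):
    m=np.zeros((480*k,640*k),np.uint8)
    for P in parts:
        u=cv2.convexHull(((proj(s,P)+.5)*k-.5).astype(np.float32))
        cv2.fillConvexPoly(m,np.round(u*16).astype(np.int32),1,shift=4)
    return m
c3,s3=np.cos(np.pi/6),np.sin(np.pi/6)
hd=np.array([s3,0,c3]);hn=np.array([c3,0,-s3]);g=np.array([.093,0,.077])
HANDLE=np.array([g+a*hd+b*.006*hn+[0,c*.02,0] for a in(-.03,.027) for b in(-1,1) for c in(-1,1)])
SB=[np.array([[x,y,z] for x,z in((-.05,0),(.074,0)) for y in(-.046,.046)]+[[.074,y,.05] for y in(-.046,.046)]+[[-.05,y,.042] for y in(-.046,.046)]+[[.074,y,.042] for y in(-.046,.046)]),
    np.array([[x,y,z] for x,z in((-.05,0),(-.094,.010),(-.094,.013),(-.05,.042)) for y in(-.046,.046)])]
E
cat > fit.py <<'E'
from h import *
S={n:pickle.load(open(n+"0.pkl","rb")) for n in("side","top")}
def comp(s,seed,test):
    m=test(cv2.cvtColor(s["color"],cv2.COLOR_BGR2HSV).astype(int)).astype(np.uint8)
    n,l,st,ce=cv2.connectedComponentsWithStats(m,connectivity=4); return (l==l[seed[1],seed[0]]).astype(np.uint8)
gray=lambda h:h[...,1]<90
M={"top":comp(S["top"],(390,290),gray),"side":comp(S["side"],(330,310),gray)}
for n in M: M[n]=cv2.morphologyEx(M[n],cv2.MORPH_CLOSE,np.ones((5,5),np.uint8)); print(n,M[n].sum(),cv2.boundingRect(M[n]))
B={n:cv2.resize(M[n],None,fx=4,fy=4,interpolation=cv2.INTER_NEAREST) for n in M}
def parts(p):
    x,y,a,h0,px,sx,sy,sa=p
    t=np.tan(np.radians(35)); xe=-.1175+(.106-h0)/t
    sc=np.array([[X,Y,Z] for X,Z in((-.1175,0),(.1175,0),(.1175,.106),(xe,.106),(-.1175,h0)) for Y in(-.115,.115)])
    pl=box(px-.059,px+.059,-.088,.088,.118,.1265)
    return [place(sc,x,y,0,a),place(pl,x,y,0,a)]+[place(Q,sx,sy,.1265,sa) for Q in SB+[HANDLE]]
def cost(p): return sum(1-(lambda A:(A&B[n]).sum()/(A|B[n]).sum())(hulls(S[n],parts(p))) for n in M)
best=None
for a0 in(.08,-.08):
    p=np.array([.52,-.12,a0,.03,.04,.58,-.12,-np.pi/2+a0])
    for _ in range(3):
        sim=np.vstack([p]+[p+d for d in np.diag([.01,.01,.05,.01,.015,.012,.012,.06])])
        r=minimize(cost,p,method="Nelder-Mead",options=dict(initial_simplex=sim,maxfev=260)); p=r.x
    print(a0,r.fun,np.round(p,4))
    if best is None or r.fun<best.fun: best=r
p=best.x; np.save("p.npy",p)
# colours: dial, handle, knob
hs=lambda n:cv2.cvtColor(S[n]["color"],cv2.COLOR_BGR2HSV).astype(int)
out=[]
for n in("top","side"):
    c=cv2.resize(S[n]["color"],None,fx=4,fy=4,interpolation=cv2.INTER_CUBIC)
    for P in parts(p): cv2.polylines(c,[np.round(cv2.convexHull(((proj(S[n],P)+.5)*4-.5).astype(np.float32))).astype(np.int32)],1,(0,0,255),1)
    o=(335,205) if n=="top" else (280,235)
    out.append(cv2.resize(c[o[1]*4:o[1]*4+440,o[0]*4:o[0]*4+440],(400,400)))
cv2.imwrite("pics/fit.png",np.hstack(out))
E
python3 fit.py
```

```text
top 8110 (338, 211, 97, 98)
side 193602 (0, 0, 640, 480)
0.08 0.993785824227205 [ 5.2940e-01 -9.5600e-02  9.4500e-02 -1.0000e-04 -1.3600e-02  5.9140e-01
 -9.2000e-02 -1.5762e+00]
-0.08 0.9939645698628015 [ 5.2940e-01 -9.5200e-02  9.2500e-02 -5.0000e-04 -1.3800e-02  5.9110e-01
 -9.0600e-02 -1.5821e+00]
```

View pics/fit.png

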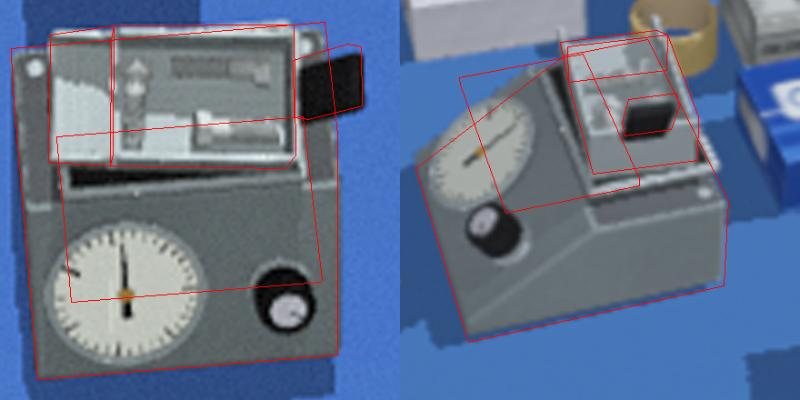

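```bash
python3 - <<'E'
s=open("fit.py").read()
s=s.replace('for n in M: M','''h=cv2.cvtColor(S["side"]["color"],cv2.COLOR_BGR2HSV).astype(int)
g_=((h[...,1]<90)).astype(np.uint8); roi=np.zeros_like(g_); roi[243:332,281:382]=1; roi[:250,:324]=0
g_=g_*roi; l=cv2.connectedComponents(g_,connectivity=4)[1]; M["side"]=(l==l[310,330]).astype(np.uint8)
for n in M: M''',1)
s=s.replace("for a0 in(.08,-.08)","for a0 in(.09,)").replace("p=np.array([.52,-.12,a0,.03,.04,.58,-.12,-np.pi/2+a0])","p=np.array([.5294,-.0956,.0945,.02,.04,.5914,-.092,-1.576])").replace("maxfev=260","maxfev=330")
s=s.replace("out=[]",'''out=[]
cen={}
for n,dl,kb in(("top",(369,285),(412,288)),("side",(302,276),(304,298))):
    h=hs(n); 
    def blob(m,seed,rad):
        yy,xx=np.mgrid[:480,:640]; m=(m&((xx-seed[0])**2+(yy-seed[1])**2<rad**2)).astype(np.uint8)
        nn,l,st,ce=cv2.connectedComponentsWithStats(m); k=1+np.argmax(st[1:,4]); return l==k,ce[k],st[k,4]
    w,c1,a1=blob((h[...,2]>165)&(h[...,1]<60),dl,27)
    hull=cv2.convexHull(np.argwhere(w)[:,::-1].astype(np.int32)); mm=cv2.moments(hull); c1=(mm["m10"]/mm["m00"],mm["m01"]/mm["m00"])
    k,c2,a2=blob((h[...,2]<70),kb,14)
    cap,c3_,a3=blob((h[...,2]>140),(kb[0]+2,kb[1]+2),8)
    hp=proj(S[n],place(g[None],p[5],p[6],.1265,p[7]))[0]
    d,c4,a4=blob(h[...,2]<70,hp,14)
    cen[n]=[c1,c2,c3_,c4]; print(n,np.round(cen[n],2).tolist(),a1,a2,a3,a4)
    hm=hulls(S[n],[place(HANDLE,p[5],p[6],.1265,p[7])]); mm=cv2.moments(hm,True); print("handle model",(mm["m10"]/mm["m00"]+.5)/4-.5,(mm["m01"]/mm["m00"]+.5)/4-.5,hm.sum()/16)
for i,nm in enumerate(["dial","knobdark","cap","handle"]):
    r=tri([S[n] for n in cen],[cen[n][i] for n in cen]); print(nm,r.x.round(4),r.fun.round(2))
    q=(r.x-[p[0],p[1],0])@Ro.from_euler('z',p[2]).as_matrix(); print("  in scale",q.round(4))
for nm,seed in (("bin",(250,270)),):
    l=comp(S["top"],seed,lambda h:h[...,1]<90); print("bin",cv2.minAreaRect(np.argwhere(l)[:,::-1].astype(np.int32)))
''',1)
open("fit.py","w").write(s)
E
python3 fit.py
```

```text
top 8110 (338, 211, 97, 98)
side 5122 (284, 243, 86, 84)
0.09 0.07050876581363141 [ 0.5294 -0.0929  0.0904  0.0159  0.0575  0.5905 -0.0907 -1.5951]
top [[369.11, 285.27], [412.21, 286.15], [413.79, 290.18], [425.65, 228.92]] 904 171 57 278
handle model 424.30861210298815 228.17503758691976 332.5625
side [[302.11, 276.61], [306.65, 299.15], [302.46, 295.42], [347.75, 268.04]] 297 114 26 112
handle model 347.5182414980629 265.8077378390013 145.1875
dial [ 0.461  -0.0558  0.0671] [ 0.   -0.06 -0.07  0.01]
  in scale [-0.0648  0.0431  0.0671]
knobdark [ 0.4598 -0.1696  0.073 ] [ 0.   -0.16 -0.18  0.04]
  in scale [-0.0763 -0.0701  0.073 ]
cap [ 0.4472 -0.1708  0.0931] [ 0.   -0.16 -0.19  0.04]
  in scale [-0.0889 -0.0702  0.0931]
handle [ 0.5879 -0.1876  0.1976] [ 0.   -0.1  -0.11  0.03]
  in scale [ 0.0497 -0.0996  0.1976]
bin ((248.49996948242188, 268.0), (69.99998474121094, 72.99998474121094), 90.0)
```

View pics/fit.png

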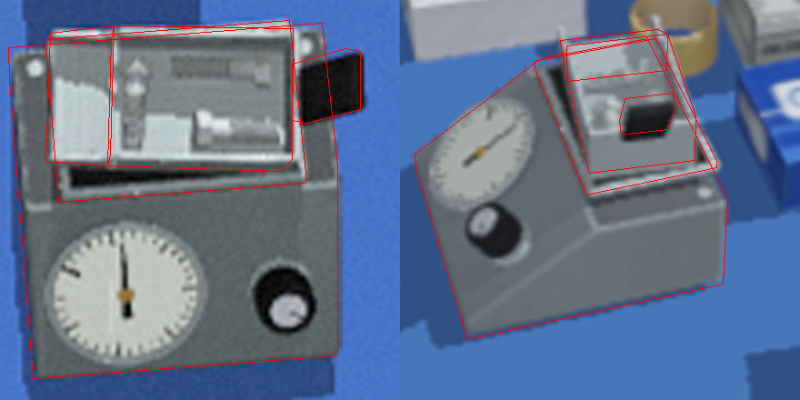

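```bash
cat >> h.py <<'E'
def backproj(s,u,z):
    f=240/np.tan(np.radians(s["vertical_fov"])/2)
    d=s["R"].T@[(u[0]-s["cx"])/f,(u[1]-s["cy"])/f,1]; C=-s["R"].T@s["t"]; return C+d*(z-C[2])/d[2]
SGN=1
def rv(x,y,z): return Ro.from_matrix(np.column_stack([x,y,z])).as_rotvec()
def tool(o,sa,th=0,sgn=None):
    """TCP pose gripping the handle of a scoop with origin o, yaw sa, lip lowered by th"""
    R=(Ro.from_euler('z',sa)*Ro.from_euler('y',-th)).as_matrix()
    z=-R@hd; y=(sgn or SGN)*(R@hn); return o+R@g+.019*z, rv(np.cross(y,z),y,z)
def tool_lip(lip,sa,th):
    R=(Ro.from_euler('z',sa)*Ro.from_euler('y',-th)).as_matrix(); return tool(lip-R@[-.094,0,.013],sa,th)
def knob_pose(ang,out,p,base=(-.063,-.0702,.0595)):
    """fingers' line at ang clockwise (seen from front) from up the slope; TCP 'out' off the face"""
    Z=Ro.from_euler('z',p[2]).as_matrix(); n=Z@[-np.sin(np.radians(35)),0,np.cos(np.radians(35))]
    up=Z@[np.cos(np.radians(35)),0,np.sin(np.radians(35))]; y=Ro.from_rotvec(-ang*n).apply(up)
    z=-n; return np.array([p[0],p[1],0])+Z@base+out*n, rv(np.cross(y,z),y,z)
E
python3 - <<'E'
from workcell import *
from h import *
import h
S={n:pickle.load(open(n+"0.pkl","rb")) for n in("side","top")}
p=np.load("p.npy"); b=backproj(S["top"],(248.5,268),.073); print("bin",b.round(3))
print(proj(S["side"],b+[0,0,0]))
f=lambda q:None if q is None else np.round(q,2)
o=np.array([p[5],p[6],.125])
for sgn in(1,-1):
    h.SGN=sgn
    print(sgn,f(solve_ik(*tool(o,p[7]))),f(solve_ik(*tool(o+[0,0,.1],p[7]))))
    for th in(0,.5,1,1.3): print(th,f(solve_ik(*tool_lip(np.array([b[0],b[1]-.02,.08+.06*(th<1)]),-1.5708,th))))
for a in np.radians([-60,-30,0,30,60,150,180,210]): print(np.degrees(a),f(solve_ik(*knob_pose(a,.011,p))),f(solve_ik(*knob_pose(a,.08,p))))
E
```

```text
bin [0.503 0.268 0.073]
[[301.18767526 218.57472345]]
1 [-0.7   0.56  1.31  0.4   1.62  0.84] [-0.7   0.5   1.17  0.41  1.81  0.92]
0 [-0.43  0.28  1.75  0.48  1.37  0.99]
0.5 [-0.01  0.17  1.56  0.02  1.41  1.56]
1 [ 0.43  0.39  1.39 -0.43  1.58  2.05]
1.3 [ 0.62  0.58  1.21 -0.63  1.81  2.18]
-1 [-0.7   0.56  1.31  0.4   1.62 -2.3 ] [-0.7   0.5   1.17  0.41  1.81 -2.22]
0 [-0.43  0.28  1.75  0.48  1.37 -2.16]
0.5 [-0.01  0.17  1.56  0.02  1.41 -1.58]
1 [ 0.43  0.39  1.39 -0.43  1.58 -1.09]
1.3 [ 0.62  0.58  1.21 -0.63  1.81 -0.96]
-59.99999999999999 [-0.97  0.21  2.33  1.14  0.58 -3.08] [-1.09  0.02  2.32  0.89  0.75 -2.88]
-29.999999999999996 [-0.97  0.21  2.33  1.14  0.58 -2.56] [-1.09  0.02  2.32  0.89  0.75 -2.36]
0.0 [-0.97  0.21  2.33  1.14  0.58 -2.03] [-1.09  0.02  2.32  0.89  0.75 -1.83]
29.999999999999996 [-0.97  0.21  2.33  1.14  0.58 -1.51] [-1.09  0.02  2.32  0.89  0.75 -1.31]
59.99999999999999 [-0.97  0.21  2.33  1.14  0.58 -0.99] [-1.09  0.02  2.32  0.89  0.75 -0.79]
150.0 [-0.97  0.21  2.33  1.14  0.58  0.59] [-1.09  0.02  2.32  0.89  0.75  0.78]
180.0 [-0.97  0.21  2.33  1.14  0.58  1.11] [-1.09  0.02  2.32  0.89  0.75  1.31]
210.00000000000003 [-0.97  0.21  2.33  1.14  0.58  1.63] [-1.09  0.02  2.32  0.89  0.75  1.83]
```

Run:
```python
from workcell import *
from h import *
p=np.load("p.npy"); o=np.array([p[5]-.001,p[6],.125])
P,r=tool(o,p[7]); z=Ro.from_rotvec(r).apply([0,0,1])
movep(P-.10*z,r)
print(servo_line(P,stop_force=15,feed=.12)); close(80)
s=get_obs(); print(s["t"],s["gripper_width"],s["gripper_force"],s["contact_force"],s["ee_pos"]-P)
servo_line(P+[0,0,.05],feed=.1)
s=get_obs(); print(s["t"],s["contact_force"],s["wrist_torque"])
t=snapshot("top");pickle.dump(t,open("t1.pkl","wb")); d=snapshot("side");pickle.dump(d,open("s1.pkl","wb"))
a=cv2.resize(t["color"][190:310,330:450],(400,400),interpolation=cv2.INTER_CUBIC);b=cv2.resize(d["color"][225:335,275:385],(400,400),interpolation=cv2.INTER_CUBIC)
cv2.imwrite("pics/lift.png",np.hstack([a,b]))
```

```text
False
5.425 0.1340562382777558 77.78020977973938 [-0.31403322 -2.11447367 -2.44179128] [-8.46521513e-05 -5.29020782e-04 -3.41812663e-04]
6.075 [-0.85469166  0.25237265 -6.56949778] [-1.26517003  0.04761286 -0.01351131]
```

View pics/lift.png

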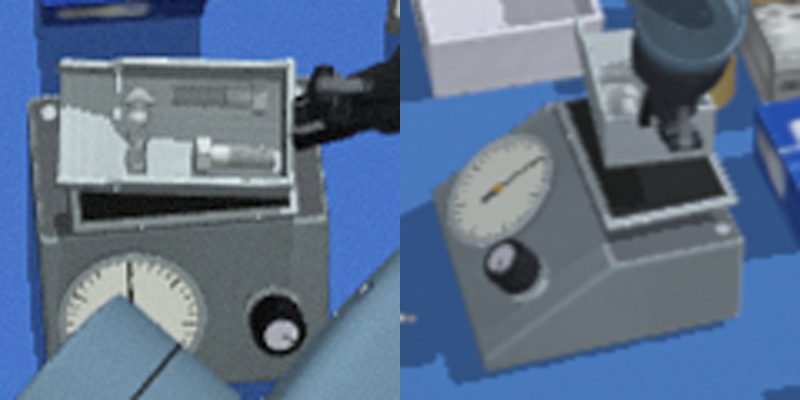

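Run:
```python
from workcell import *
from h import *
bx,by=.503,.268; sa=-1.5708
P,r=tool_lip(np.array([bx,by-.03,.175]),sa,0); servo_line(P,r,feed=.22)
for th,z in((.35,.13),(.7,.10),(1.0,.085),(1.3,.08)):
    P,r=tool_lip(np.array([bx,by-.03,z]),sa,th); servo_line(P,r,feed=.2)
sleep(.8); s=get_obs(); print(s["t"],s["contact_force"],s["gripper_width"])
t=snapshot("top"); cv2.imwrite("pics/pour.png",cv2.resize(t["color"][190:340,180:440],(780,450),interpolation=cv2.INTER_CUBIC))
```

```text
10.1583 [-0.0772852   0.01497431 -2.56627236] 0.13192863288122433
```

View pics/pour.png

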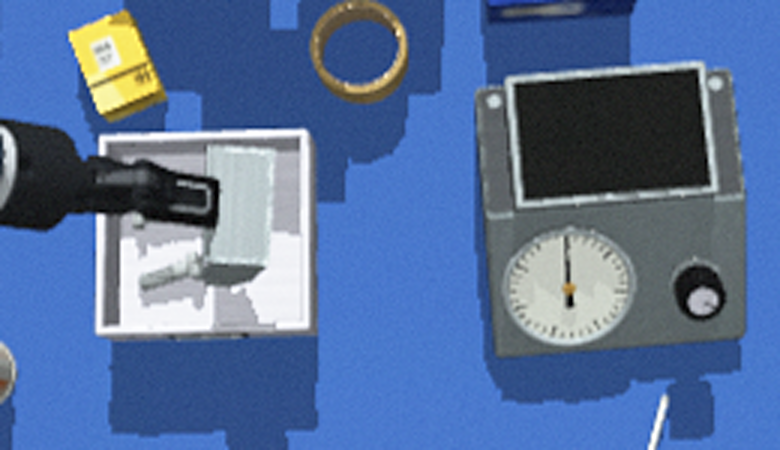

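Run:
```python
from workcell import *
from h import *
S=pickle.load(open("top0.pkl","rb")); p=np.load("p.npy")
c=np.array([(507,76),(705,63),(718,190),(523,207)])/3+[180,190]
W=np.array([backproj(S,u,.130) for u in c]); print(W.round(4).tolist())
C=W.mean(0); print(C, np.arctan2(*(W[0]-W[1])[:2]*[-1,1]))
M=np.array([(C[0]+.5867)/2,(C[1]-.0877)/2,.130]); print(M); np.save("M.npy",M)
bx,by=.503,.268; sa=-1.5708
for th,z in((1.0,.10),(.6,.14),(0,.20)):
    P,r=tool_lip(np.array([bx,by-.03,z]),sa,th); servo_line(P,r,feed=.25)
sa=p[2]-np.pi/2
P,r=tool(M+[0,0,.05],sa); servo_line(P,r,feed=.2); sleep(.2)
P,r=tool(M+[0,0,-.012],sa); print(servo_line(P,r,feed=.04,stop_force=5)); s=get_obs()
print(s["t"],s["ee_pos"]-tool(M,sa)[0],s["contact_force"])
t=snapshot("top");d=snapshot("side")
a=cv2.resize(t["color"][190:310,330:450],(400,400),interpolation=cv2.INTER_CUBIC);b=cv2.resize(d["color"][225:335,275:385],(400,400),interpolation=cv2.INTER_CUBIC)
cv2.imwrite("pics/place.png",np.hstack([a,b]))
```

```text
[[0.6368, 0.0002, 0.13], [0.6501, -0.172, 0.13], [0.5381, -0.1813, 0.13], [0.5214, -0.0144, 0.13]]
[ 0.58659089 -0.09188755  0.13      ] 0.07734420332086796
[ 0.58664545 -0.08979378  0.13      ]
True
14.825 [-2.01012202e-04 -3.18690028e-05 -6.73871954e-03] [ 1.40244352 -0.00842906  1.53983973]
```

View pics/place.png

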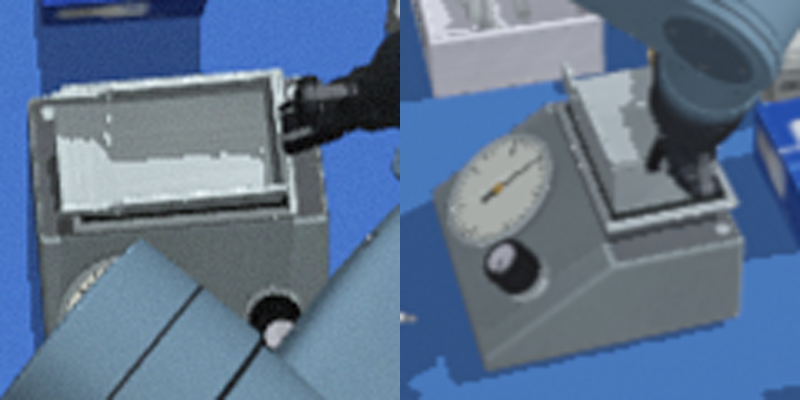

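```bash
python3 - <<'E'
from workcell import *
from h import *
ungrasp(); sleep(.2)
s=get_obs(); z=Ro.from_rotvec(s["tool_rot"]).apply([0,0,1]); servo_line(s["ee_pos"]-.1*z,feed=.2)
set_joints([-1.535,0.259,1.535,0,1.348,-0.203]); sleep(.3); print(get_obs()["t"])
for n in("top","side"): pickle.dump(snapshot(n),open(n+"2.pkl","wb"))
E
cat > dial.py <<'E'
from h import *
p=np.load("p.npy")
Z=Ro.from_euler('z',p[2]).as_matrix();k=np.radians(35)
N=Z@[-np.sin(k),0,np.cos(k)];UP=Z@[np.cos(k),0,np.sin(k)];L=Z@[0,1,0]
C0=np.array([.461,-.0558,.0671])
def rect(s,c=C0,w=10):
    """dial seen from in front, 10 px/mm/… 480x480, up the slope is up"""
    v=(np.mgrid[0:480,0:480]-240)/4./1000
    X=c-v[0][...,None]*UP-v[1][...,None]*L
    u=proj(s,X.reshape(-1,3)).reshape(480,480,2).astype(np.float32)
    return cv2.remap(s["color"],u[...,0],u[...,1],cv2.INTER_CUBIC)
def profile(im,r0,r1,sub):
    g=cv2.cvtColor(im,cv2.COLOR_BGR2GRAY).astype(np.float32)
    a=np.radians(np.arange(-180,180,.5)); r=np.arange(r0,r1,.5)*4
    return cv2.remap(g,(240+np.outer(np.sin(a),r)).astype(np.float32),(240-np.outer(np.cos(a),r)).astype(np.float32),1).mean(1)
E
python3 - <<'E'
from dial import *
o=[]
for n in("top","side"):
    s=pickle.load(open(n+"2.pkl","rb")); 
    im=rect(s); o.append(cv2.resize(im,(400,400)))
    for lo,hi in((12,26),(31,44)):
        pr=profile(im,lo,hi,0); i=np.argsort(pr)[:12]; print(n,lo,hi,[(float(-180+j*.5),int(pr[j])) for j in i])
    if n=="top": t=cv2.resize(s["color"][195:315,330:450],(400,400))
cv2.imwrite("pics/dial2.png",np.hstack(o))
E
```

```text
18.8
top 12 26 [(0.5, 47), (0.0, 47), (1.0, 48), (-0.5, 49), (1.5, 50), (-1.0, 51), (2.0, 53), (-1.5, 55), (2.5, 58), (-2.0, 59), (3.0, 64), (-2.5, 64)]
top 31 44 [(-1.5, 120), (-2.0, 120), (-1.0, 123), (-27.5, 123), (-2.5, 123), (-28.0, 124), (-27.0, 125), (-28.5, 127), (-26.5, 128), (-0.5, 128), (-3.0, 130), (-29.0, 132)]
side 12 26 [(-171.5, 108), (-171.0, 108), (-172.0, 108), (-172.5, 108), (-170.5, 108), (-173.0, 108), (-170.0, 108), (-173.5, 109), (-169.5, 109), (-174.0, 109), (-169.0, 109), (-174.5, 109)]
side 31 44 [(-4.0, 132), (-4.5, 132), (-3.5, 133), (-5.0, 133), (-3.0, 133), (-5.5, 134), (-2.5, 134), (-6.0, 135), (-2.0, 136), (-6.5, 136), (-1.5, 137), (-7.0, 137)]
```

View pics/dial2.png

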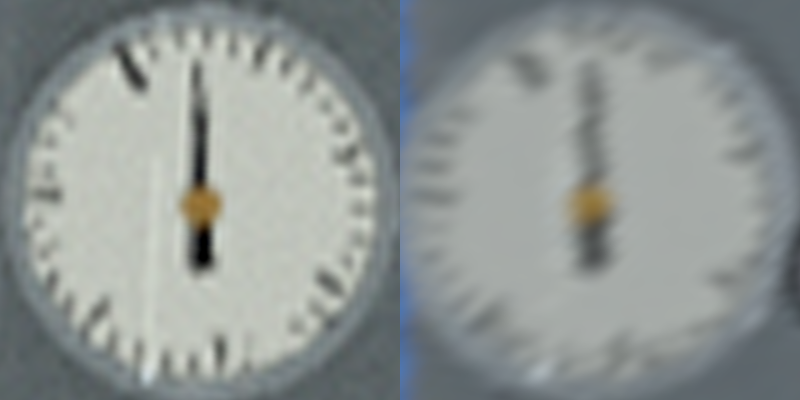

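```bash
cat > turn.py <<'E'
import sys
from workcell import *
from dial import *
d=np.radians(float(sys.argv[1]))   # knob turn, clockwise positive
a0=-d/2
P,r=knob_pose(a0,.11,p); movep(P,r)
P,r=knob_pose(a0,.011,p); print("hit",servo_line(P,r,feed=.1,stop_force=12))
close(35); s=get_obs(); print(s["t"],s["gripper_width"],s["contact_force"])
for f in np.linspace(0,1,4)[1:]:
    P,r=knob_pose(a0+f*d,.011,p); movep(P,r)
sleep(.2); s=get_obs(); print(s["contact_force"],s["wrist_torque"])
ungrasp(); sleep(.1); P,r=knob_pose(a0+d,.11,p); servo_line(P,r,feed=.15)
set_joints([-1.535,0.259,1.535,0,1.348,-0.203]); sleep(.2); print(get_obs()["t"])
o=[]
for n in("top","side"):
    s=snapshot(n); pickle.dump(s,open(n+"3.pkl","wb")); im=rect(s); o.append(cv2.resize(im,(400,400)))
    for lo,hi in((12,26),(14,30),(33,42)):
        pr=profile(im,lo,hi,0)[180:500]; i=np.argmin(pr); w=np.clip(np.percentile(pr,30)*.8-pr,0,None); w[abs(np.arange(320)-i)>14]=0
        print(n,lo,hi,-90+i*.5,-90+.5*(w@np.arange(320))/max(w.sum(),1e-9))
    if n=="top": cv2.imwrite("pics/scene3.png",s["color"])
cv2.imwrite("pics/dial3_%s.png"%sys.argv[1],np.hstack(o))
E
python3 turn.py -49
```

```text
hit False
22.2 0.4566875491140344 [-4.96332541 -0.42911595  8.92459456]
[-14.66437831  -2.62282116   7.02450662] [-0.21289722  1.33714485 -0.05150719]
26.9
top 12 26 -26.0 -25.92305018589336
top 14 30 -26.0 -25.884053323098158
top 33 42 -26.5 -26.692801707379637
side 12 26 -32.5 -32.63699213629101
side 14 30 -31.0 -31.140586506027965
side 33 42 -28.5 -28.322944437242626
```

View pics/dial3_-49.png

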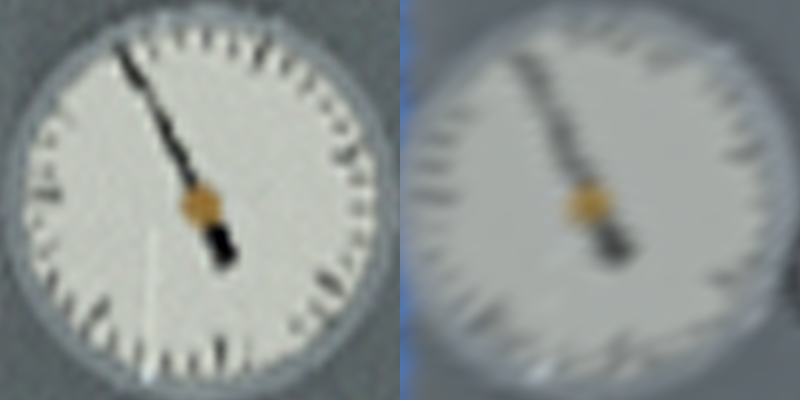

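```bash
cat > ang.py <<'E'
from dial import *
import sys
def line(n,f):
    im=rect(pickle.load(open(f,"rb"))); g=cv2.cvtColor(im,cv2.COLOR_BGR2GRAY).astype(float)
    yy,xx=np.mgrid[:480,:480]; r=np.hypot(xx-240,yy-245)/4
    hsv=cv2.cvtColor(im,cv2.COLOR_BGR2HSV); med=np.median(g[r<30])
    return im,g,xx,yy,r,np.clip(med*.75-g,0,None)*(hsv[...,1]<90)
def fit(w,xx,yy):
    k=w>0; X=np.column_stack([xx[k],yy[k]]).astype(float); W=w[k]; m=W@X/W.sum(); v=np.linalg.eigh((X-m).T*W@(X-m))[1][:,1]
    return m,v*np.sign(-v[1])
n="top"; L_=[]
for f in("top0.pkl","top2.pkl","top3.pkl"):
    im,g,xx,yy,r,w=line(n,f); m,v=fit(w*((r<29)),xx,yy); L_.append((m,v)); print(f,"pointer",np.degrees(np.arctan2(v[0],-v[1])),m)
(m1,v1),(m2,v2)=L_[1:]
c=m1+v1*np.linalg.solve(np.column_stack([v1,-v2]),m2-m1)[0]; print("centre",c)
for f in("top2.pkl","top3.pkl"):
    im,g,xx,yy,r,w=line(n,f)
    a=np.degrees(np.arctan2(xx-c[0],-(yy-c[1]))); R=np.hypot(xx-c[0],yy-c[1])/4
    k=(abs(a+26.5)<9)&(R>35)&(R<45)
    print(f,"bar",(w*k*a).sum()/(w*k).sum(),(w*k*R).sum()/(w*k).sum())
E
python3 ang.py
```

```text
top0.pkl pointer -0.783334866185307 [240.42542047 238.84412142]
top2.pkl pointer -0.8385876329228982 [240.46389413 238.53642668]
top3.pkl pointer -25.198757192152314 [240.35096141 242.44458551]
centre [240.5265609  242.81777444]
top2.pkl bar -27.44027639228171 41.912468738656656
top3.pkl bar -27.121146643897067 41.35098998013474
```

View pics/scene3.png

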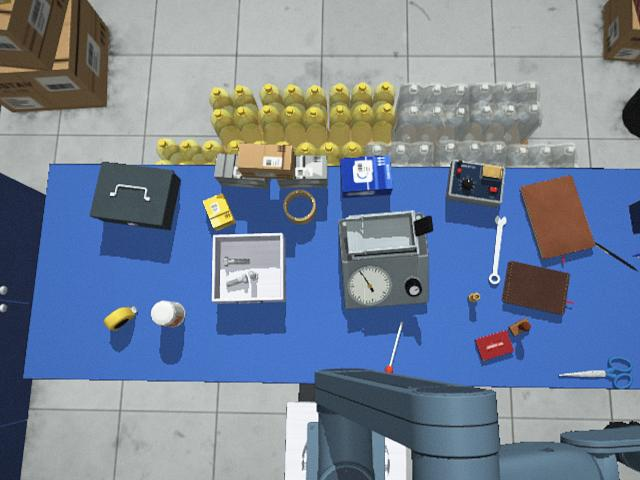

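```bash
cat >> ang.py <<'E'
print("--ticks")
def harm(g,c,lo=38,hi=44,sc=1.0):
    a=np.radians(np.arange(0,360,.25)); r=np.arange(lo,hi,.5)*4
    pr=cv2.remap(g.astype(np.float32),(c[0]+np.outer(np.sin(a),r)).astype(np.float32),(c[1]-np.outer(np.cos(a),r)).astype(np.float32),1).mean(1)
    pr=np.clip(pr,np.percentile(pr,5),None); h=((pr.max()-pr)*np.exp(-36j*a)).sum(); return abs(h),np.degrees(-np.angle(h))/36
for f in("top0.pkl","top2.pkl","top3.pkl"):
    g=line(n,f)[1]
    for lo,hi in((36,42),(39,44),(40,46)):
        b=max((harm(g,(240+i,240+j),lo,hi)+(i,j) for i in np.arange(-4,6.1,.5) for j in np.arange(-4,8.1,.5)),key=lambda q:q[0])
        print(f,lo,hi,np.round(b,2))
E
python3 ang.py | sed -n '/ticks/,$p'
```

```text
--ticks
top0.pkl 36 42 [ 6.7866e+02 -6.1000e-01  2.5000e+00 -4.0000e+00]
top0.pkl 39 44 [ 2.13096e+03 -8.10000e-01  5.00000e-01  1.50000e+00]
top0.pkl 40 46 [ 4.42786e+03 -7.90000e-01  1.50000e+00  2.50000e+00]
top2.pkl 36 42 [698.94   3.56   6.    -4.  ]
top2.pkl 39 44 [ 1.86301e+03  1.33000e+00 -4.00000e+00  2.00000e+00]
top2.pkl 40 46 [4.37136e+03 2.37000e+00 1.00000e+00 0.00000e+00]
top3.pkl 36 42 [542.54   3.36   6.    -4.  ]
top3.pkl 39 44 [2101.83    2.82    2.5    -2.5 ]
top3.pkl 40 46 [4.88907e+03 2.49000e+00 1.00000e+00 0.00000e+00]
```

```bash
cat > ang2.py <<'E'
from ang import *
print("==")
for n,cs in(("top",[(240.5,242.8),(241,240.5)]),("side",[(232,244),(231,241)])):
  for c in cs:
    for f in("2","3"):
      for lo,hi,what in((14,24,"ptr"),(22,30,"ptr"),(28,36,"ptr"),(39,46,"bar"),(42,49,"bar")):
        im,g,xx,yy,r,w=line(n,n+f+".pkl")
        g=cv2.GaussianBlur(g,(0,0),2)
        a=np.degrees(np.arctan2(xx-c[0],-(yy-c[1]))); R=np.hypot(xx-c[0],yy-c[1])/4
        a0=-26.5 if (f=="3" or what=="bar") else -1.5
        k=(abs(a-a0)<(8 if what=="bar" else 12))&(R>lo)&(R<hi); lev=np.percentile(g[k],60)
        w=np.clip(lev-8-g,0,None)*k; print(n,c,f,what,lo,hi,round((w*a).sum()/w.sum(),1),end="; ")
      print()
E
python3 ang2.py | sed -n '/==/,$p'
```

```text
==
top (240.5, 242.8) 2 ptr 14 24 -0.3; top (240.5, 242.8) 2 ptr 22 30 -0.6; top (240.5, 242.8) 2 ptr 28 36 -1.0; top (240.5, 242.8) 2 bar 39 46 -27.5; top (240.5, 242.8) 2 bar 42 49 -27.6; 
top (240.5, 242.8) 3 ptr 14 24 -25.3; top (240.5, 242.8) 3 ptr 22 30 -25.4; top (240.5, 242.8) 3 ptr 28 36 -25.4; top (240.5, 242.8) 3 bar 39 46 -27.4; top (240.5, 242.8) 3 bar 42 49 -27.6; 
top (241, 240.5) 2 ptr 14 24 -0.7; top (241, 240.5) 2 ptr 22 30 -0.9; top (241, 240.5) 2 ptr 28 36 -1.4; top (241, 240.5) 2 bar 39 46 -28.0; top (241, 240.5) 2 bar 42 49 -28.0; 
top (241, 240.5) 3 ptr 14 24 -26.5; top (241, 240.5) 3 ptr 22 30 -26.1; top (241, 240.5) 3 ptr 28 36 -26.1; top (241, 240.5) 3 bar 39 46 -28.0; top (241, 240.5) 3 bar 42 49 -28.1; 
side (232, 244) 2 ptr 14 24 -3.6; side (232, 244) 2 ptr 22 30 -2.0; side (232, 244) 2 ptr 28 36 -0.6; side (232, 244) 2 bar 39 46 -25.2; side (232, 244) 2 bar 42 49 -25.7; 
side (232, 244) 3 ptr 14 24 -25.5; side (232, 244) 3 ptr 22 30 -24.5; side (232, 244) 3 ptr 28 36 -24.8; side (232, 244) 3 bar 39 46 -24.9; side (232, 244) 3 bar 42 49 -25.6; 
side (231, 241) 2 ptr 14 24 -2.8; side (231, 241) 2 ptr 22 30 -1.0; side (231, 241) 2 ptr 28 36 -0.2; side (231, 241) 2 bar 39 46 -25.4; side (231, 241) 2 bar 42 49 -26.0; 
side (231, 241) 3 ptr 14 24 -25.3; side (231, 241) 3 ptr 22 30 -24.6; side (231, 241) 3 ptr 28 36 -25.2; side (231, 241) 3 bar 39 46 -25.2; side (231, 241) 3 bar 42 49 -25.9;
```

```bash
python3 turn.py -3.6; python3 ang2.py | grep -v "^top.* 2 ptr\|^side.* 2 ptr"
python3 - <<'E'
from h import *
s=pickle.load(open("top3.pkl","rb")); p=np.load("p.npy"); M=np.load("M.npy")
c=cv2.resize(s["color"][195:315,335:455],(480,480),interpolation=cv2.INTER_CUBIC)
for P in [place(Q,M[0],M[1],.1285,p[2]-np.pi/2) for Q in SB+[HANDLE]]:
    cv2.polylines(c,[np.round((cv2.convexHull(proj(s,P).astype(np.float32))-[335,195]+.5)*4).astype(np.int32)],1,(0,0,255),1)
b=cv2.resize(s["color"][230:310,205:290],(320,300),interpolation=cv2.INTER_CUBIC)
o=np.zeros((480,800,3),np.uint8); o[:,:480]=c; o[:300,480:]=b; cv2.imwrite("pics/final.png",o)
E
```

```text
hit False
30.3 0.46006516197316877 [-7.72756524 -0.3895683   7.22175634]
[-9.69700652  0.0757444   7.06824794] [-0.08709526  0.77037828  0.04129602]
34.5583
top 12 26 -28.5 -28.52844252146261
top 14 30 -28.5 -28.45903585183278
top 33 42 -27.5 -27.508669266972575
side 12 26 -34.5 -34.55546269827971
side 14 30 -34.0 -34.21326395681011
side 33 42 -29.5 -29.710738753480264
top0.pkl pointer -0.783334866185307 [240.42542047 238.84412142]
top2.pkl pointer -0.8385876329228982 [240.46389413 238.53642668]
top3.pkl pointer -27.401299408414065 [238.17179919 239.3942136 ]
centre [240.54341555 243.96927141]
top2.pkl bar -27.256049126334148 42.03480782399354
top3.pkl bar -27.194403137621705 40.886657261826336
--ticks
top0.pkl 36 42 [ 6.7866e+02 -6.1000e-01  2.5000e+00 -4.0000e+00]
top0.pkl 39 44 [ 2.13096e+03 -8.10000e-01  5.00000e-01  1.50000e+00]
top0.pkl 40 46 [ 4.42786e+03 -7.90000e-01  1.50000e+00  2.50000e+00]
top2.pkl 36 42 [698.94   3.56   6.    -4.  ]
top2.pkl 39 44 [ 1.86301e+03  1.33000e+00 -4.00000e+00  2.00000e+00]
top2.pkl 40 46 [4.37136e+03 2.37000e+00 1.00000e+00 0.00000e+00]
top3.p
[... 194 characters left out ...]
tr 14 24 -27.6; top (240.5, 242.8) 3 ptr 22 30 -28.2; top (240.5, 242.8) 3 ptr 28 36 -27.6; top (240.5, 242.8) 3 bar 39 46 -27.5; top (240.5, 242.8) 3 bar 42 49 -27.6; 
top (241, 240.5) 3 ptr 14 24 -28.8; top (241, 240.5) 3 ptr 22 30 -29.1; top (241, 240.5) 3 ptr 28 36 -28.2; top (241, 240.5) 3 bar 39 46 -28.0; top (241, 240.5) 3 bar 42 49 -28.0; 
side (232, 244) 3 ptr 14 24 -27.9; side (232, 244) 3 ptr 22 30 -28.8; side (232, 244) 3 ptr 28 36 -28.4; side (232, 244) 3 bar 39 46 -26.0; side (232, 244) 3 bar 42 49 -26.1; 
side (231, 241) 3 ptr 14 24 -28.3; side (231, 241) 3 ptr 22 30 -29.1; side (231, 241) 3 ptr 28 36 -28.3; side (231, 241) 3 bar 39 46 -26.2; side (231, 241) 3 bar 42 49 -26.2;
```

View pics/final.png

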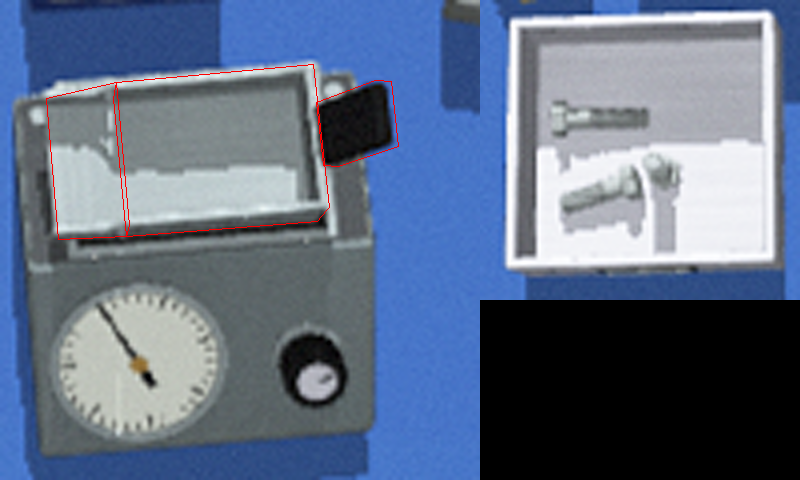

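```bash
python3 -c "
from workcell import *
print(sign_off())"
```

```text
the job is handed in; nothing more can be done
None
```

The job is handed in: all three bolts are in the bin, the empty scoop stands upright within about 3 mm of the platter's middle, and the pointer is on the zero mark to about 1° in the top camera (the coarser side view reads about 2° past it).

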